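Latch the mould box shut

ROBOT

A 7-joint arm with a two-finger parallel gripper is mounted at the origin on a cart in front of the work surface, level with it; the furniture and walls round the work are solid. World frame = base frame: x ahead of the robot, y to its left, z up, the work surface at z = 0. Lengths are in m, angles in rad, forces in N, time in s.
With the tool pointing down it reaches from about 0.4 to 0.875 m from the base axis. Payload 4.4 kg.
Tool frame: the origin (TCP) lies on the centre line of the jaws, within the pads' length; the fingertips stand 22 mm ahead of it and the grasp point (between the pads) lies 3 mm ahead of it; z points along the fingers, y is the direction in which the jaws open and shut (so a half turn about z gives the same grasp; the last joint's range is limited). The gripper opens to 85 mm and grips with 20 to 120 N. Pads are 22 mm wide; open, the fingers measure 114 mm over their backs; the gripper's body (76 mm by 85 mm) begins 54 mm behind the grasp point. The pads swing forward as they close: fully open they stand 13 mm farther back than shut.
Start: joints at [-1.344, 0.628, 0.038, 1.517, -0.027, 0.996, -0.02], TCP at [0.188, 0.622, 0.253] pointing down, gripper open.
Joint ranges: [-3.06, 3.06], [-0.37, 2.12], [-1.25, 1.32], [0.18, 2.47], [-1.1, 4.24], [0.23, 1.98], [-2.94, 2.94]. Speed limits (rad/s): [2.57, 2.57, 3.14, 3.14, 3.14, 3.14, 3.14].

INTERFACE

Orientations are given as [roll, pitch, yaw] about the fixed x, y, z axes, in that order (R = Rz(yaw) Ry(pitch) Rx(roll)).
In Python, from workcell import r gives the robot as it stands.
- The arm moves only by the shell command python3 -m inch 'ROWS'. ROWS is JSON, a list of rows, each an object with "delta_pos": the shift along the tool's x, y, z in mm, a list of three; "twist": the turn, a rotation vector about the tool's x, y, z in degrees, a list of three; "jaw": the finger opening in mm, from 0 to 85.4. A call has 1 to 8 rows; each row is the pose to reach, as a shift and turn from the pose commanded when the call began, along the tool's axes at that moment; what a row does not reach only later rows make up. A row lasts 1/10 s, in which the tool goes at most 50 mm and 8.59 degrees, less where a joint would pass 70% of its speed; a pose out of reach is approached as far as the arm can. A call with a gripper value outside its range is refused whole. The fingers move at their own pace and stop on an object; the grip force is fixed at half the most. Time passes only in rows, so rows that repeat a pose let the fingers close. It gives the time, the measured TCP pose, the force and the opening at its end, in the units of the state.
- r.get_state(): the state, without advancing time (a new reading comes with each control period).
- r.get_image(name): name is "scene" or "top" or "wrist"; returns a dict with "image" (480x640x3 uint8, red, green, blue), "intrinsics" (3x3 intrinsics, pixels), "origin" and "orientation" of the camera in the world; the wrist camera has in their place "T_tool_cam" (4x4, takes a point from camera to tool coordinates, whose origin is the TCP and whose axes are the flange's). Camera axes: x right, y down, z forward; pixel columns grow to the right and rows downward; lengths in m; the calibration is good to about 2 mm. The wrist camera is an equidistant fisheye: a pixel r from the principal point sees the ray r / f radians off the axis. A picture is of the moment at which its call begins: read the wrist's pose just before it. There is no depth.
- r.finish_job(): hands the job in, once; it reports no verdict.
The state is a dict: "time": time; "q": joint angles; "dq": joint speeds; "effort": joint torques, N m; "tool_pos": TCP position; "tcp_rot": TCP orientation; "wrist_force": force on the tool from outside, world axes, zero at the start; "ft_torque": the same for the moment, N m; "width": finger opening in m.
Only numpy, scipy, OpenCV 4.12 (cv2) and the standard library are available. Lean on these libraries where they do the work, as an engineer would, in place of code of your own. Each camera call takes 0.05 s, during which the arm holds its last target.

TASK

Shut the small two-part mould box with its draw latch: hook the claw's cross rod down into the keeper and under its lip, then swing the lever back over centre until it lies fully home, so that the two halves are drawn tight together. Do not force the claw against the keeper, and leave the things standing around it alone.

Things in the scene. Friction and masses are not known exactly. Their poses are not given: they have to be found in the camera images.
- mould: Bare-metal mould box fixed on the bench: dark base plate 189 x 110 x 10 mm, a fixed aluminium half (top 50 mm above the bench, parting face at x = 50 mm) and a sliding half beyond it. Origin on the bench below the lever's pivot; +x is from the latch (fixed half) to the keeper (sliding half), z up; latch and half move in the x-z plane. Below the two side grips there is only the base plate
- lever_pivot (a point): The lever's hinge axis (along the mould's y) on the mould's centre line, 70 mm above the bench
- lever (a joint): Latch lever angle: 0 = fully home, lying flat to the mould's -x; 1.57 upright; 3.2 thrown over to +x. It stays where it is left (friction 0.035 N m). Dead centre is at about 0.26: with the claw hooked, the lever springs back if let go above that, and stays home below it. With the claw hooked, the grip needs up to about 12 N
- lever_grip (a point): Middle of the lever's black round cross grip (diameter 12 mm, 52 mm long, along the mould's y), 60 mm from the pivot and 46 mm to the +y side of the centre line. It can be pinched from above at every lever angle and turns in the fingers
- crank_pin (a point): The pin on the lever, 22 mm from its pivot, on which the claw turns. The claw's rod is 86 mm from this pin, and its rails give lengthwise only above 12 N (then 0.6 N/mm). The claw's pivot is stiff (0.025 N m): the claw does not fall by itself, and if let go before it is caught under the lip it swings up with the lever
- claw: The claw: a bail of two thin rails, 32 mm apart, with a steel cross rod of diameter 8 mm at its end. Origin: centre of the cross rod on the mould's centre line; y along the rod, x lengthwise away from the crank pin. It starts raised above the keeper. Moving the rod takes the lever along (up to about 5 N)
- claw_grip (a point): Middle of the dark round side grip on the claw's cross rod (diameter 10 mm, 44 mm long, on the rod's axis), 52 mm to the mould's -y side of the centre line. It can be pinched from above and turns in the fingers
- slide_half: Sliding aluminium half, 68 x 76 x 40 mm; origin at the middle of the lower edge of its parting face, axes as the mould's. Springs hold it 6 mm open (origin at mould x = 57 mm); shut, the origin is at mould x = 51 mm. Drawing it shut takes 5 to 8 N. The steel keeper, 22 mm wide, stands on its top (50 mm above the bench) on the centre line
- keeper_mark (a point): Point of the sliding half at which the middle of the keeper's slot would lie (75 mm above the bench) if the keeper sat mid-way. The keeper is screw-adjusted: the true slot is anywhere up to 10 mm to +x or -x of this point and is not reported, so find it by feel or by eye. The slot is open above and 11 mm wide along x
- keeper_top (a point): Point of the sliding half 9 mm to -x of keeper_mark: about where the lip stands, an inverted L whose overhang (underside 71.5 mm over the bench) points to +x by 5.5 mm. Beyond the slot is a block as high. Rod on top of lip or block: its centre is 79 mm over the bench; sunk in the slot: 66 mm. Then draw it 7 mm to -x, under the overhang, against the lip
- nagura_a: bystander: cream rubbing stone 28 x 52 x 24 mm
- nagura_b: bystander: grey rubbing stone 24 x 46 x 20 mm
- ferrule_0: bystander: black ring, 26 mm wide, 22 mm high
- wedge_a: bystander: dark wooden wedge 75 x 26 x 22 mm
- tin_polish: bystander: small tin, 65 mm wide, 38 mm high
- handle_blank: bystander: wooden handle blank 25 x 132 x 25 mm

How it is judged:
At the end, for the whole second after the job is handed in: The lever lies home (within 0.08 rad), the claw's rod sits hooked down in the keeper (its centre at most 70 mm above the bench) and pulls on it, and the sliding half is drawn shut (at most 1.3 mm open), with the robot clear (value of joint lever below 0.08 rad and x of slide_half in the frame of mould below 0.0525 m and z of claw in the frame of slide_half below 0.0595 m and contact force between claw and slide_half above 5 N); the robot touches nothing.
It fails at once if the claw is forced against the keeper or the sliding half with more than 40 N (contact force between claw and slide_half above 40 N).
It fails at once if a bystander is shifted more than 20 mm (distance of any of nagura_a, nagura_b, ferrule_0, wedge_a, tin_polish, handle_blank from where it was at the start of the episode above 0.02 m).
It also fails if it takes over 67 s, if anything falls off the work surface, if the arm or the gripper's body presses on something with over 40 N, if the wrist force passes 120 N, or if a joint passes its speed limit or range.

## Working session

There is one attempt and no reset: what is moved stays moved. The work goes in short steps, Python scripts to look and compute and a shell command to move; the robot and the scene stay as the last step left them, time stands still between calls to the robot, and variables do not carry over. Pictures are saved under pics/ and viewed, and the job is handed in when it is done.

```bash
ls; mkdir -p pics
python3 - <<'E'
from workcell import r
import cv2, numpy as np
s=r.get_state(); print(s)
for n in ["scene","top","wrist"]:
    d=r.get_image(n); cv2.imwrite(f"pics/{n}0.png",cv2.cvtColor(d["image"],cv2.COLOR_RGB2BGR))
    print(n,{k:np.round(v,4).tolist() for k,v in d.items() if k!="image"})
E
```

```text
pics
{'time': 0.0, 'q': array([-1.3438279 ,  0.62931178,  0.03843554,  1.51839815, -0.02697497,
        0.99627956, -0.01999556]), 'dq': array([-0.0003136 ,  0.00093957,  0.00011941,  0.00086285,  0.00142717,
        0.00022166,  0.00087189]), 'effort': array([ 5.82205466e-04, -5.63414633e+01,  1.22614995e+00, -1.93449587e+01,
        1.09795562e-02,  1.04409456e-02,  1.99361023e-05]), 'tool_pos': array([0.18739743, 0.62178354, 0.25240155]), 'tcp_rot': array([-3.13971411e+00,  4.07754892e-05,  2.84884683e+00]), 'wrist_force': array([ 0.43832563, -0.84570494, -0.23241752]), 'ft_torque': array([ 0.03053896, -0.01246161,  0.02489983]), 'width': 0.08525085893923705}
scene {'intrinsics': [[505.2876, 0.0, 319.7942], [0.0, 505.2876, 237.7298], [0.0, 0.0, 1.0]], 'origin': [0.1849, 0.4972, 0.5856], 'orientation': [-2.1889, 0.0104, -2.5352]}
top {'intrinsics': [[438.3885, 0.0, 318.9225], [0.0, 438.3885, 245.1393], [0.0, 0.0, 1.0]], 'origin': [0.4094, -0.0758, 0.8956], 'orientation': [-2.9632, 0.0064, -1.5832]}
wrist {'intrinsics': [[371.6483, 0.0, 322.4986], [0.0, 371.6483, 243.5229], [0.0, 0.0, 1.0]], 'T_tool_cam': [[0.0007, -0.9526, -0.3042, 0.0778], [1.0, 0.0005, 0.0007, -0.0011], [-0.0005, -0.3042, 0.9526, -0.1222], [0.0, 0.0, 0.0, 1.0]]}
```

View pics/scene0.png

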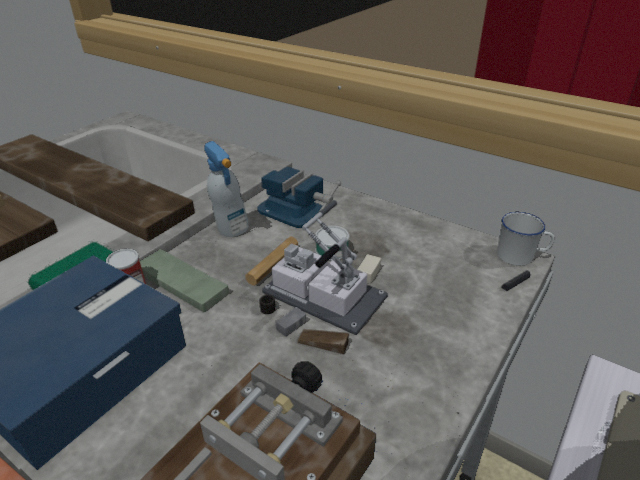

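View pics/top0.png

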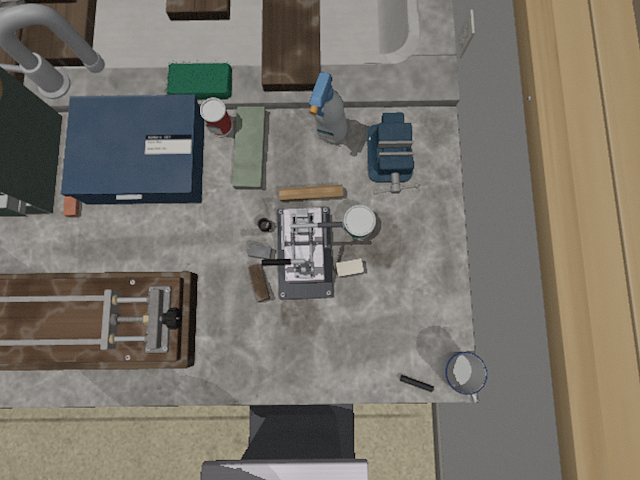

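View pics/wrist0.png

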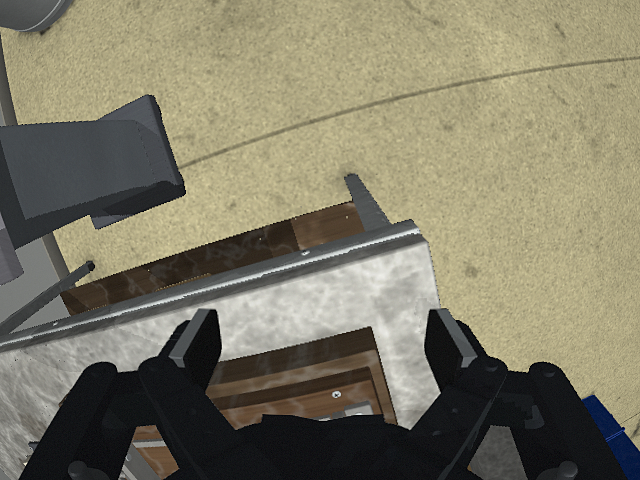

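Run:
```python
import cv2
a=cv2.imread("pics/top0.png")[165:315,220:400]; cv2.imwrite("pics/top0z.png",cv2.resize(a,None,fx=4.4,fy=4,interpolation=cv2.INTER_CUBIC)[:600])
a=cv2.imread("pics/scene0.png")[195:345,230:410]; cv2.imwrite("pics/scene0z.png",cv2.resize(a,None,fx=4,fy=4,interpolation=cv2.INTER_CUBIC))
```

```text
(no output)
```

View pics/top0z.png

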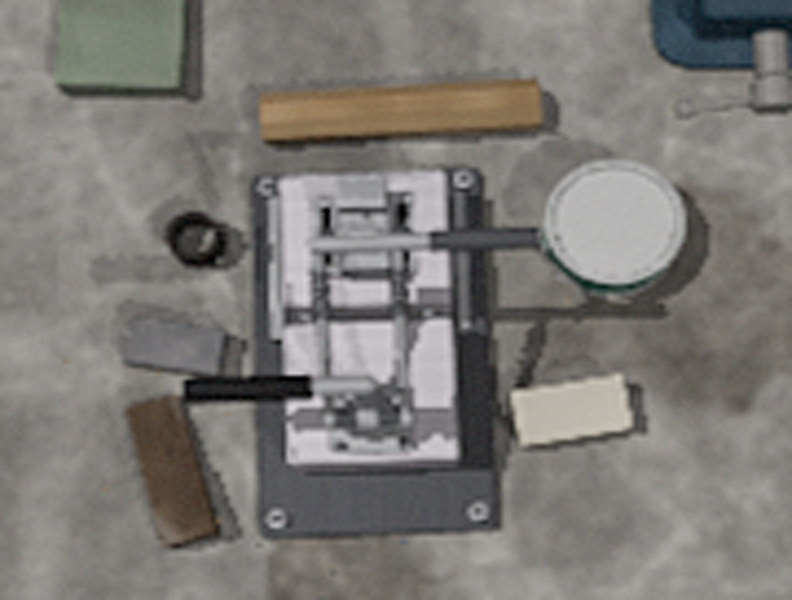

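View pics/scene0z.png

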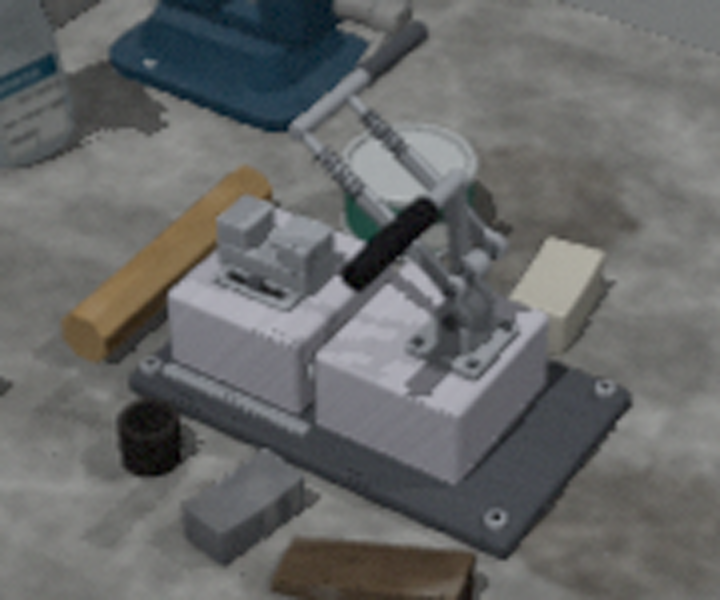

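```bash
cat > h.py <<'E'
import numpy as np, cv2
from scipy.spatial.transform import Rotation as R
CAM={"scene":([505.2876,319.7942,237.7298],[0.1849,0.4972,0.5856],[-2.1889,0.0104,-2.5352]),
"top":([438.3885,318.9225,245.1393],[0.4094,-0.0758,0.8956],[-2.9632,0.0064,-1.5832])}
def ray(n,u,v):
    k,o,e=CAM[n]; d=R.from_euler('xyz',e).apply([(u-k[1])/k[0],(v-k[2])/k[0],1]); return np.array(o),d
def plane(n,u,v,z):
    o,d=ray(n,u,v); return o+d*(z-o[2])/d[2]
def tri(rays):
    A=np.zeros((3,3));b=np.zeros(3)
    for o,d in rays:
        d=d/np.linalg.norm(d);P=np.eye(3)-np.outer(d,d);A+=P;b+=P@o
    p=np.linalg.solve(A,b); e=[np.linalg.norm(np.cross(p-o,d/np.linalg.norm(d))) for o,d in rays]
    return p,e
def proj(n,p):
    k,o,e=CAM[n]; c=R.from_euler('xyz',e).inv().apply(np.array(p)-o); return k[0]*c[0]/c[2]+k[1],k[0]*c[1]/c[2]+k[2]
K=np.array([[0.0007,-0.9526,-0.3042,0.0778],[1.0,0.0005,0.0007,-0.0011],[-0.0005,-0.3042,0.9526,-0.1222],[0,0,0,1]])
def wray(s,u,v):
    dx,dy=u-322.4986,v-243.5229; r_=np.hypot(dx,dy); t=r_/371.6483
    c=np.array([np.sin(t)*dx/r_,np.sin(t)*dy/r_,np.cos(t)])
    T=R.from_euler('xyz',s[1]); o=np.array(s[0])+T.apply(K[:3,3]); return o,T.apply(K[:3,:3]@c)
def wplane(s,u,v,z):
    o,d=wray(s,u,v); return o+d*(z-o[2])/d[2]
def wproj(s,p):
    T=R.from_euler('xyz',s[1]); t=T.inv().apply(np.array(p)-s[0]); c=K[:3,:3].T@(t-K[:3,3])
    th=np.arctan2(np.hypot(c[0],c[1]),c[2]); a=np.arctan2(c[1],c[0]); return 322.4986+371.6483*th*np.cos(a),243.5229+371.6483*th*np.sin(a)
E
python3 - <<'E'
from h import *
def tz(x,y): return x/4.4+220,y/4+165
def sz(x,y): return x/4+230,y/4+195
print("screws top",[plane("top",*tz(*p),.01).round(4) for p in [(268,187),(463,180),(276,519),(478,511)]])
print("screws scene",[plane("scene",*sz(*p),.01).round(4) for p in [(151,364),(606,387),(496,517)]])
print("fixed half top z.05 BL,BR",[plane("top",*tz(*p),.05).round(4) for p in [(288,463),(458,463),(284,320),(455,320)]])
print("fixed half scene left parting, front corner",[plane("scene",*sz(*p),.05).round(4) for p in [(318,375),(460,425)]])
print("lever grip ends", [tri([ray("top",*tz(*a)),ray("scene",*sz(*b))]) for a,b in [((185,389),(355,275)),((312,387),(432,208))]])
print("claw grip ends", [tri([ray("top",*tz(*a)),ray("scene",*sz(*b))]) for a,b in [((431,240),(370,72)),((312,244),(298,127))]])
E
```

```text
screws top [array([0.6409, 0.0062, 0.01  ]), array([ 0.6433, -0.0862,  0.01  ]), array([0.4687, 0.002 , 0.01  ]), array([ 0.4715, -0.0905,  0.01  ])]
screws scene [array([0.6438, 0.0046, 0.01  ]), array([ 0.4732, -0.0927,  0.01  ]), array([ 0.4716, -0.0006,  0.01  ])]
fixed half top z.05 BL,BR [array([ 0.4929, -0.0067,  0.05  ]), array([ 0.4919, -0.0814,  0.05  ]), array([ 0.5631, -0.0049,  0.05  ]), array([ 0.5621, -0.0811,  0.05  ])]
fixed half scene left parting, front corner [array([0.5521, 0.0065, 0.05  ]), array([ 0.4893, -0.0006,  0.05  ])]
lever grip ends [(array([0.51806524, 0.02799225, 0.13020739]), [np.float64(0.00011208147214213324), np.float64(0.00011208147214222286)]), (array([ 0.51820251, -0.02295146,  0.12917677]), [np.float64(0.0003545749859969445), np.float64(0.00035457498599676223)])]
claw grip ends [(array([ 0.58063426, -0.07174148,  0.1423564 ]), [np.float64(0.0007451034717001936), np.float64(0.0007451034717000976)]), (array([ 0.5804723, -0.0236238,  0.1422309]), [np.float64(0.0002965361086566546), np.float64(0.0002965361086566416)])]
```

```bash
cat >> h.py <<'E'
def delta(tgt,yaw,s=None):
    """tool-axis delta (mm) and twist (deg) to reach tgt with tool straight down at yaw, from measured state"""
    from workcell import r
    if s is None:
        st=r.get_state(); s=(st["tool_pos"],st["tcp_rot"])
    T=R.from_euler('xyz',s[1]); d=T.inv().apply(np.array(tgt)-s[0])*1000
    w=(T.inv()*R.from_euler('xyz',[np.pi,0,yaw])).as_rotvec(degrees=True)
    return d.round(1),w.round(2)
def wpose():
    from workcell import r
    st=r.get_state(); return (st["tool_pos"],st["tcp_rot"])
def snap(n,f):
    from workcell import r
    p=wpose(); im=r.get_image(n)["image"]; cv2.imwrite(f"pics/{f}.png",im[:,:,::-1]); return p
E
python3 -c "
from h import *
print(delta([.58,-.045,.25],np.pi/2+.026))
print(delta([.384,.29,.27],2.2))"
```

```text
(array([-568.3, -525.2,    3.4]), array([-7.000e-02,  5.000e-02,  7.173e+01]))
(array([-284. , -261.1,  -17. ]), array([-8.000e-02,  3.000e-02,  3.717e+01]))
```

```bash
python3 -m inch '[{"delta_pos":[-35,-33,-3],"twist":[0,0,4.6],"jaw":85},{"delta_pos":[-70,-65,-6],"twist":[0,0,9.2],"jaw":85},{"delta_pos":[-105,-97,-10],"twist":[0,0,13.8],"jaw":85},{"delta_pos":[-140,-130,-14],"twist":[0,0,18.4],"jaw":85},{"delta_pos":[-175,-162,-18],"twist":[0,0,23],"jaw":85},{"delta_pos":[-210,-194,-18],"twist":[0,0,27.6],"jaw":85},{"delta_pos":[-245,-227,-18],"twist":[0,0,32.2],"jaw":85},{"delta_pos":[-284,-261,-18],"twist":[0,0,37],"jaw":85}]'; python3 -c "
from h import *
print(delta([.58,-.045,.25],np.pi/2+.026))"
```

```text
time: 0.95
tool_pos: [0.3836, 0.2903, 0.2714]
tcp_rot: [3.142, -0.0, 2.2]
wrist_force: [0.7, 0.6, -0.7]
width: 0.0848
(array([-386.7,  -38.7,   21.3]), array([-0.000e+00, -2.000e-02,  3.459e+01]))
```

```bash
python3 -m inch '[{"delta_pos":[-48,-5,0],"twist":[0,0,4.3],"jaw":85},{"delta_pos":[-97,-10,0],"twist":[0,0,8.6],"jaw":85},{"delta_pos":[-145,-15,0],"twist":[0,0,13],"jaw":85},{"delta_pos":[-193,-20,5],"twist":[0,0,17.3],"jaw":85},{"delta_pos":[-242,-25,10],"twist":[0,0,21.6],"jaw":85},{"delta_pos":[-290,-30,14],"twist":[0,0,26],"jaw":85},{"delta_pos":[-338,-35,18],"twist":[0,0,30.3],"jaw":85},{"delta_pos":[-387,-39,21],"twist":[0,0,34.6],"jaw":85}]'
python3 - <<'E'
from h import *
print(snap("wrist","w1")); snap("top","t1"); snap("scene","s1")
a=cv2.imread("pics/w1.png");
E
```

```text
time: 1.75
tool_pos: [0.5809, -0.0449, 0.2498]
tcp_rot: [-3.141, -0.0, 1.596]
wrist_force: [1.0, 0.4, 0.2]
width: 0.0848
(array([ 0.58086829, -0.04486565,  0.24984039]), array([-3.14081137e+00, -4.96745812e-04,  1.59621206e+00]))
```

View pics/w1.png

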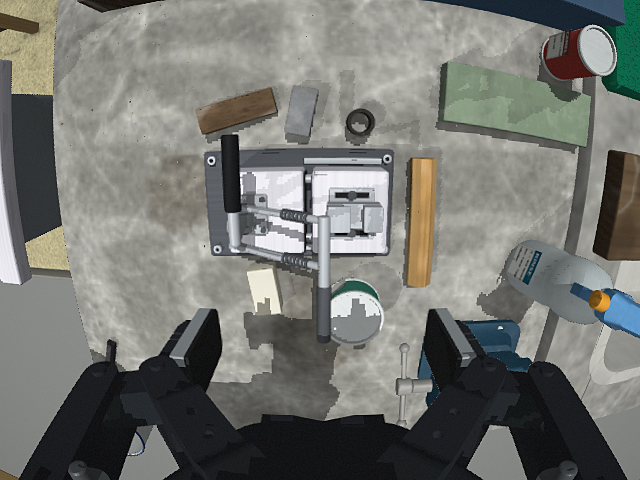

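Run:
```python
import cv2
a=cv2.imread("pics/w1.png")[135:275,195:405]; cv2.imwrite("pics/w1z.png",cv2.resize(a,None,fx=3.8,fy=3.8,interpolation=cv2.INTER_CUBIC))
```

```text
(no output)
```

View pics/w1z.png

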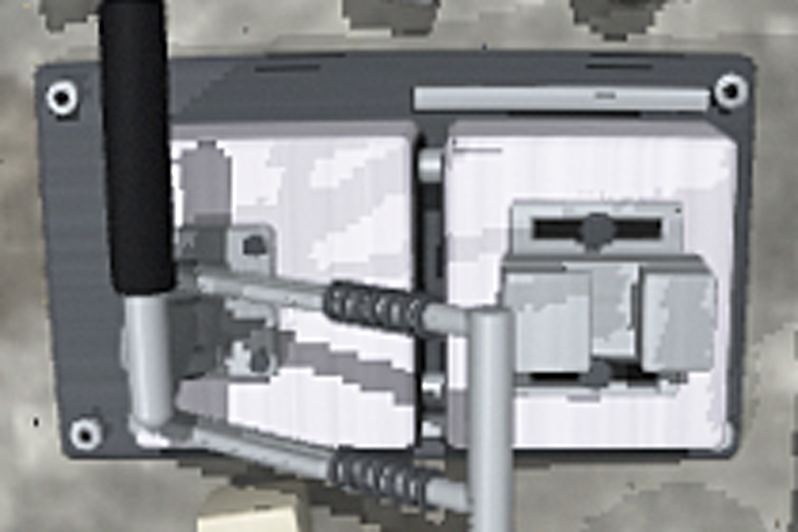

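Run:
```python
from h import *
s=(np.array([0.58086829,-0.04486565,0.24984039]),np.array([-3.14081137,-4.96745812e-04,1.59621206]))
def z(x,y): return 195+x/3.8,135+y/3.8
for nm,p,h in [("lipL",(503,300),.075),("lip tip far",(592,275),.075),("lip tip near",(592,372),.075),("block far",(640,275),.075),("block near",(641,368),.075),("blk R",(715,320),.075),
 ("slideTL",(450,135),.05),("slideTR",(737,140),.05),("slide BL",(445,447),.05),("fixed TR",(414,135),.05),("fixed BR",(412,447),.05),
 ("scr1",(62,98),.01),("scr2",(731,91),.01),("scr3",(85,434),.01),("dot",(597,230),.052),("slotL",(530,230),.052),("slotR",(662,230),.052)]:
    print(nm,wplane(s,*z(*p),h).round(4))
top=lambda x,y:ray("top",x/4.4+220,y/4+165)
sc=lambda x,y:ray("scene",x/4+230,y/4+195)
w=lambda x,y:wray(s,*z(x,y))
print("clawgrip in",tri([top(431,240),sc(370,72),wray(s,324,287)]))
print("clawgrip out end",tri([sc(420,27),wray(s,324,341)]))
print("rod in end",tri([top(312,244),sc(298,127),w(492,312)]))
print("lever grip out",tri([top(185,389),sc(355,275),wray(s,230,136)]))
print("lever grip in",tri([top(312,387),sc(432,208),w(142,292)]))
```

```text
lipL [ 0.5836 -0.0363  0.075 ]
lip tip far [ 0.6026 -0.0302  0.075 ]
lip tip near [ 0.6036 -0.0519  0.075 ]
block far [ 0.613  -0.0299  0.075 ]
block near [ 0.6144 -0.0507  0.075 ]
blk R [ 0.6301 -0.0394  0.075 ]
slideTL [ 0.5709 -0.0036  0.05  ]
slideTR [ 0.637  -0.0024  0.05  ]
slide BL [ 0.5712 -0.0788  0.05  ]
fixed TR [ 0.5627 -0.0038  0.05  ]
fixed BR [ 0.5632 -0.079   0.05  ]
scr1 [0.4676 0.0012 0.01  ]
scr2 [0.642  0.0059 0.01  ]
scr3 [ 0.47   -0.0918  0.01  ]
dot [ 0.6052 -0.0245  0.052 ]
slotL [ 0.5898 -0.0249  0.052 ]
slotR [ 0.6203 -0.0239  0.052 ]
clawgrip in (array([ 0.58105392, -0.07175814,  0.14193622]), [np.float64(0.0004976077017302797), np.float64(0.0010594848286103891), np.float64(0.0005926348676761188)])
clawgrip out end (array([ 0.5831317 , -0.11477895,  0.14123152]), [np.float64(0.0005952760596364446), np.float64(0.0005952760596363728)])
rod in end (array([ 0.58046405, -0.02330688,  0.14220431]), [np.float64(0.0005155331702869381), np.float64(0.000266909247787802), np.float64(0.0005196269719830802)])
lever grip out (array([0.51778878, 0.02807433, 0.13054494]), [np.float64(0.0003363416366706815), np.float64(0.00016535793826316677), np.float64(0.00033920526902441703)])
lever grip in (array([ 0.51805599, -0.02309586,  0.12938783]), [np.float64(0.0005182637872098139), np.float64(0.00030196348256551357), np.float64(0.00042127871201541134)])
```

```bash
python3 -c "
from h import *
print(delta([.582,-.098,.145],1.594))"
python3 -m inch '[{"delta_pos":[-27,0,0],"twist":[0,0,0],"jaw":85},{"delta_pos":[-53,0,10],"twist":[0,0,0],"jaw":85},{"delta_pos":[-53,0,45],"twist":[0,0,0],"jaw":85},{"delta_pos":[-53,0,80],"twist":[0,0,0],"jaw":85},{"delta_pos":[-53,0,105],"twist":[0,0,0],"jaw":85},{"delta_pos":[-53,0,105],"twist":[0,0,0],"jaw":85}]'
python3 - <<'E'
from h import *
print(snap("wrist","w2")); snap("scene","s2")
a=cv2.imread("pics/s2.png")[150:350,200:440];cv2.imwrite("pics/s2z.png",cv2.resize(a,None,fx=3,fy=3))
E
```

```text
(array([-5.010e+01, -1.000e-01,  1.049e+02]), array([-0.01,  0.15, -0.07]))
time: 2.5
tool_pos: [0.579, -0.0938, 0.142]
tcp_rot: [-3.134, -0.003, 1.601]
wrist_force: [0.3, 0.6, -0.4]
width: 0.0848
(array([ 0.57902939, -0.09377425,  0.14200366]), array([-3.13391919e+00, -2.68307854e-03,  1.60127352e+00]))
```

View pics/w2.png

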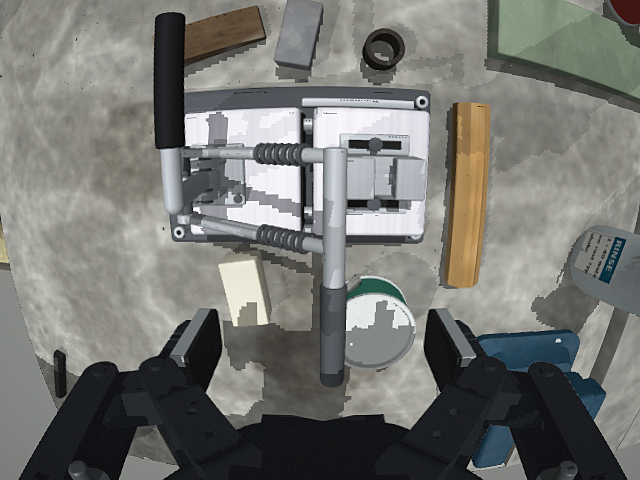

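View pics/s2z.png

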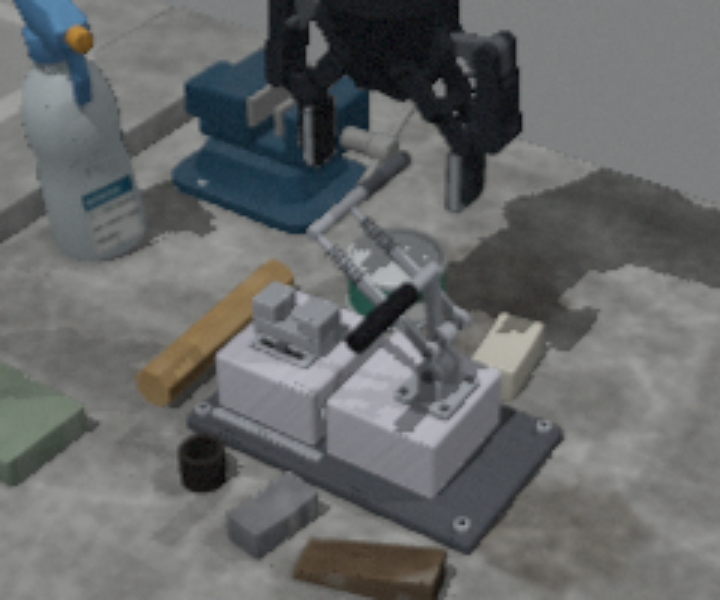

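```bash
python3 -m inch '[{"delta_pos":[0,0,0],"twist":[0,0,0],"jaw":85}]'
python3 - <<'E'
from h import *
s=wpose();print(s)
print("grip centre", tri([ray("scene",200+385/3,150+173/3),wray(s,332,335)]))
print(wplane(s,332,300,.142),wplane(s,332,370,.142), wplane(s,336,160,.142))
for nm,p,h in [("tip",(375,180),.075),("blk",(396,180),.075)]: print(nm,wplane(s,*p,h))
E
```

```text
time: 2.7
tool_pos: [0.583, -0.0959, 0.1469]
tcp_rot: [3.139, 0.0, 1.6]
wrist_force: [-0.4, 0.6, 0.1]
width: 0.085
(array([ 0.5829888 , -0.09591112,  0.14690931]), array([3.13897298e+00, 2.33353967e-04, 1.60005029e+00]))
grip centre (array([ 0.58654197, -0.09989289,  0.13607822]), [np.float64(0.0007029651043479771), np.float64(0.0007029651043479165)])
[ 0.5851966  -0.08119152  0.142     ] [ 0.58658378 -0.11454947  0.142     ] [ 0.58460834 -0.02876912  0.142     ]
tip [ 0.60843007 -0.04412058  0.075     ]
blk [ 0.61976304 -0.04356596  0.075     ]
```

```bash
for i in 1 2 3; do python3 -m inch '[{"delta_pos":[0,0,0],"twist":[0,0,0],"jaw":85}]' | sed -n 2,3p; done
python3 - <<'E'
from h import *
s=snap("wrist","w3");print(s); print(wpose())
E
```

```text
tool_pos: [0.583, -0.0962, 0.147]
tcp_rot: [3.139, 0.0, 1.6]
tool_pos: [0.5826, -0.0962, 0.1465]
tcp_rot: [3.139, 0.0, 1.599]
tool_pos: [0.5823, -0.0963, 0.146]
tcp_rot: [3.14, 0.0, 1.599]
(array([ 0.5823122 , -0.09626178,  0.14602037]), array([3.14039397e+00, 5.65440403e-05, 1.59915031e+00]))
(array([ 0.58218889, -0.09626329,  0.14580973]), array([3.14077281e+00, 3.23845419e-05, 1.59917539e+00]))
```

View pics/w3.png

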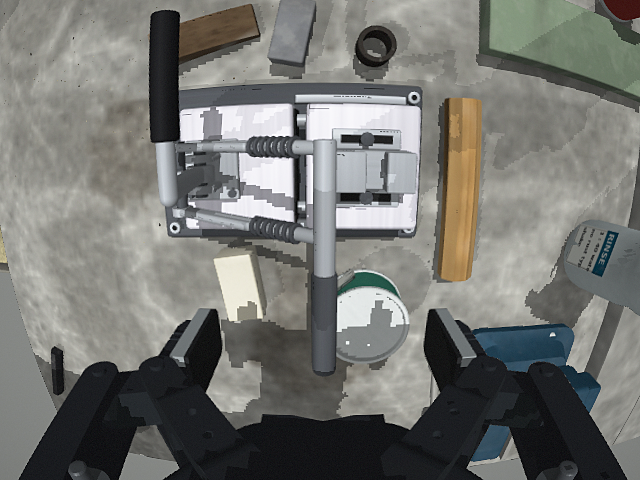

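Run:
```python
from h import *
s=(np.array([0.5823,-0.09626,0.1460]),np.array([3.1404,0,1.59915]))
for nm,p,h in [("gin",(325,278),.142),("gout",(323,370),.142),("tip",(365,171),.075),("blk",(386,171),.075),("lipL",(331,171),.075)]: print(nm,wplane(s,*p,h))
print(tri([ray("scene",200+385/3,150+173/3),wray(s,324.5,325)]))
```

```text
gin [ 0.58154326 -0.07210623  0.142     ]
gout [ 0.58205663 -0.11429478  0.142     ]
tip [ 0.60200165 -0.03981467  0.075     ]
blk [ 0.61313337 -0.03928615  0.075     ]
lipL [ 0.58424001 -0.04048697  0.075     ]
(array([ 0.58209996, -0.09245381,  0.1411814 ]), [np.float64(0.0001628984541955331), np.float64(0.00016289845419561251)])
```

```bash
python3 -m inch '[{"delta_pos":[-1,0,1],"twist":[0,0,0],"jaw":40},{"delta_pos":[-1,0,1],"twist":[0,0,0],"jaw":20},{"delta_pos":[-1,0,1],"twist":[0,0,0],"jaw":8},{"delta_pos":[-1,0,1],"twist":[0,0,0],"jaw":0},{"delta_pos":[-1,0,1],"twist":[0,0,0],"jaw":0},{"delta_pos":[-1,0,1],"twist":[0,0,0],"jaw":0},{"delta_pos":[-1,0,1],"twist":[0,0,0],"jaw":0},{"delta_pos":[-1,0,1],"twist":[0,0,0],"jaw":0}]'
python3 - <<'E'
from h import *
print(snap("wrist","w4"))
E
```

```text
time: 3.85
tool_pos: [0.5824, -0.0973, 0.1444]
tcp_rot: [3.141, 0.0, 1.599]
wrist_force: [1.5, -0.3, 0.7]
width: 0.008
(array([ 0.58238503, -0.09730474,  0.14442537]), array([3.14077208e+00, 1.55838274e-04, 1.59907106e+00]))
```

View pics/w4.png

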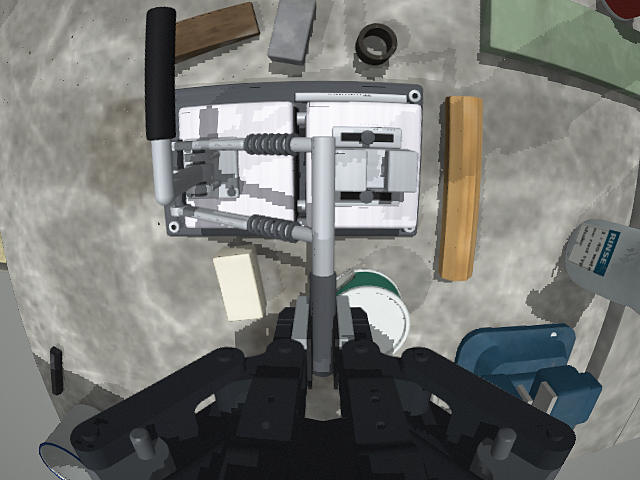

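```bash
python3 -m inch '[{"delta_pos":[0,5,7],"twist":[0,0,0],"jaw":0},{"delta_pos":[0,10,15],"twist":[0,0,0],"jaw":0},{"delta_pos":[0,14,23],"twist":[0,0,0],"jaw":0},{"delta_pos":[0,18,31],"twist":[0,0,0],"jaw":0},{"delta_pos":[0,22,39],"twist":[0,0,0],"jaw":0},{"delta_pos":[0,25,46],"twist":[0,0,0],"jaw":0},{"delta_pos":[0,27,52],"twist":[0,0,0],"jaw":0},{"delta_pos":[0,27,52],"twist":[0,0,0],"jaw":0}]';python3 -m inch '[{"delta_pos":[0,0,0],"twist":[0,0,0],"jaw":0},{"delta_pos":[0,0,0],"twist":[0,0,0],"jaw":0},{"delta_pos":[0,0,0],"twist":[0,0,0],"jaw":0}]'
python3 - <<'E'
from h import *
print(snap("wrist","w5"))
snap("scene","s5")
a=cv2.imread("pics/s5.png")[150:350,200:440];cv2.imwrite("pics/s5z.png",cv2.resize(a,None,fx=3,fy=3))
E
```

```text
time: 4.7
tool_pos: [0.6089, -0.0964, 0.0912]
tcp_rot: [-3.141, -0.0, 1.599]
wrist_force: [-1.5, 1.5, -1.3]
width: 0.0083
time: 5.0
tool_pos: [0.6094, -0.0965, 0.0929]
tcp_rot: [3.14, 0.0, 1.599]
wrist_force: [-0.9, 0.2, 2.5]
width: 0.008
(array([ 0.60943924, -0.09645973,  0.09285662]), array([3.14036854e+00, 5.01418623e-05, 1.59921039e+00]))
```

View pics/w5.png

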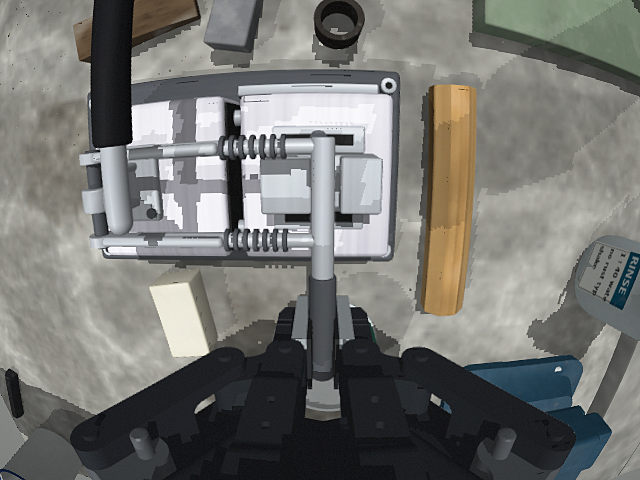

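View pics/s5z.png

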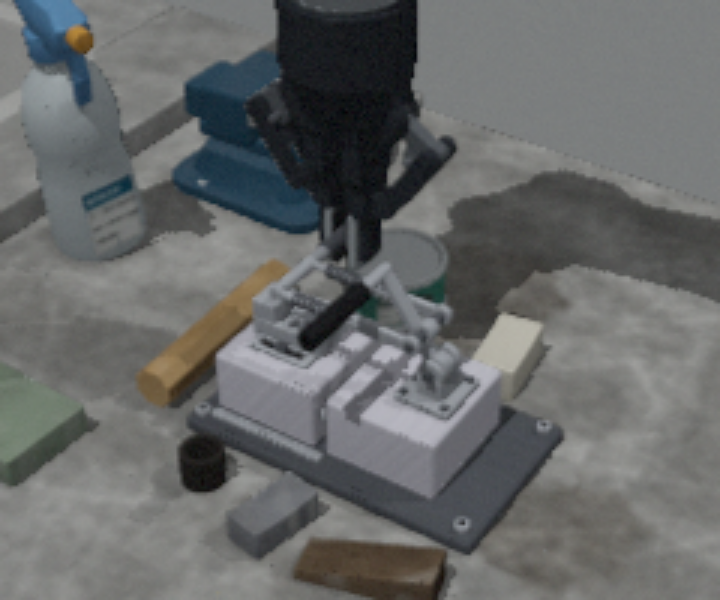

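Run:
```python
from h import *
im=cv2.imread("pics/w5.png")[110:300,240:420]; cv2.imwrite("pics/w5z.png",cv2.resize(im,None,fx=3.1,fy=3.1,interpolation=cv2.INTER_CUBIC))
```

```text
(no output)
```

View pics/w5z.png

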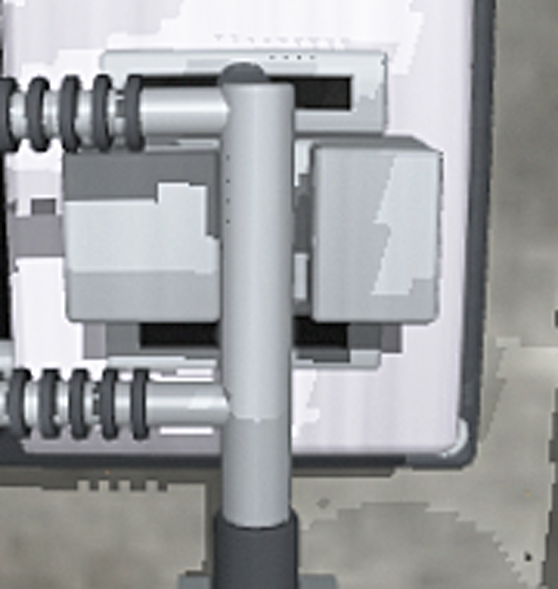

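Run:
```python
from h import *
s=(np.array([0.60944,-0.09646,0.09286]),np.array([3.14037,0,1.5992]))
def z(x,y): return 240+x/3.1,110+y/3.1
for nm,p,h in [("blk far",(313,147),.075),("blk near",(313,318),.075),("blkR",(440,230),.075),("lipL",(64,230),.075),("tip?",(220,230),.075),("rodL",(222,230),.09),("rodR",(292,230),.09),("gripL",(215,520),.09),("gripR",(298,520),.09)]: print(nm,wplane(s,*z(*p),h).round(4))
```

```text
blk far [ 0.6135 -0.0294  0.075 ]
blk near [ 0.6143 -0.0507  0.075 ]
blkR [ 0.6296 -0.0389  0.075 ]
lipL [ 0.5832 -0.0403  0.075 ]
tip? [ 0.6025 -0.0399  0.075 ]
rodL [ 0.6031 -0.0376  0.09  ]
rodR [ 0.6107 -0.0374  0.09  ]
gripL [ 0.6029 -0.0719  0.09  ]
gripR [ 0.6127 -0.0716  0.09  ]
```

```bash
python3 -m inch '[{"delta_pos":[0,1.5,2],"twist":[0,0,0],"jaw":0},{"delta_pos":[0,1.5,5],"twist":[0,0,0],"jaw":0},{"delta_pos":[0,1.5,8],"twist":[0,0,0],"jaw":0},{"delta_pos":[0,1.5,10],"twist":[0,0,0],"jaw":0},{"delta_pos":[0,1.5,12],"twist":[0,0,0],"jaw":0},{"delta_pos":[0,1.5,14],"twist":[0,0,0],"jaw":0},{"delta_pos":[0,1.5,14],"twist":[0,0,0],"jaw":0},{"delta_pos":[0,1.5,14],"twist":[0,0,0],"jaw":0}]'
python3 - <<'E'
from h import *
print(snap("wrist","w6"))
im=cv2.imread("pics/w6.png")[90:290,230:430]; cv2.imwrite("pics/w6z.png",cv2.resize(im,None,fx=3,fy=3,interpolation=cv2.INTER_CUBIC))
E
```

```text
time: 5.9
tool_pos: [0.6107, -0.0965, 0.0783]
tcp_rot: [3.141, 0.0, 1.599]
wrist_force: [-3.3, 1.8, 2.5]
width: 0.0079
(array([ 0.61065973, -0.09649301,  0.07830854]), array([3.14131008e+00, 4.63080109e-05, 1.59907771e+00]))
```

View pics/w6z.png

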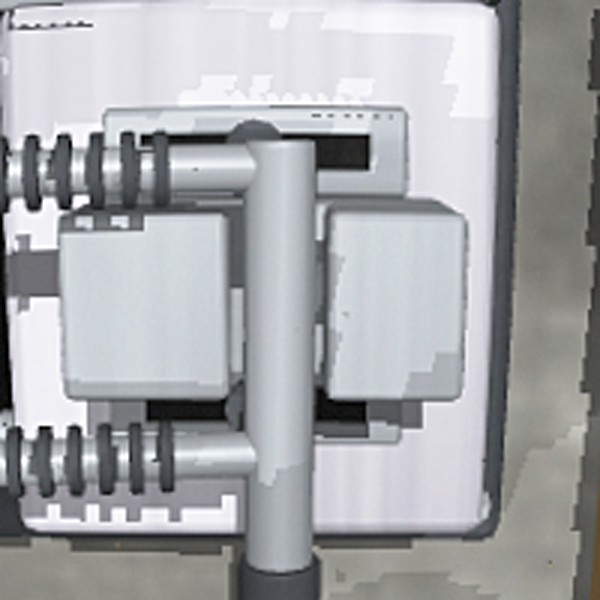

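```bash
python3 -m inch '[{"delta_pos":[0,-0.5,2],"twist":[0,0,0],"jaw":0},{"delta_pos":[0,-0.5,4],"twist":[0,0,0],"jaw":0},{"delta_pos":[0,-0.5,6],"twist":[0,0,0],"jaw":0},{"delta_pos":[0,-0.5,7.5],"twist":[0,0,0],"jaw":0},{"delta_pos":[0,-0.5,9],"twist":[0,0,0],"jaw":0},{"delta_pos":[0,-0.5,9],"twist":[0,0,0],"jaw":0},{"delta_pos":[0,-0.5,9],"twist":[0,0,0],"jaw":0}]'
python3 - <<'E'
from h import *
print(snap("wrist","w7"))
im=cv2.imread("pics/w7.png")[90:290,230:430]; cv2.imwrite("pics/w7z.png",cv2.resize(im,None,fx=3,fy=3,interpolation=cv2.INTER_CUBIC))
E
```

```text
time: 6.65
tool_pos: [0.6098, -0.0965, 0.0692]
tcp_rot: [-3.141, -0.0, 1.599]
wrist_force: [2.4, -0.6, -2.2]
width: 0.0076
(array([ 0.60978468, -0.09647164,  0.0691868 ]), array([-3.14117707e+00, -7.49648873e-05,  1.59913724e+00]))
```

View pics/w7z.png

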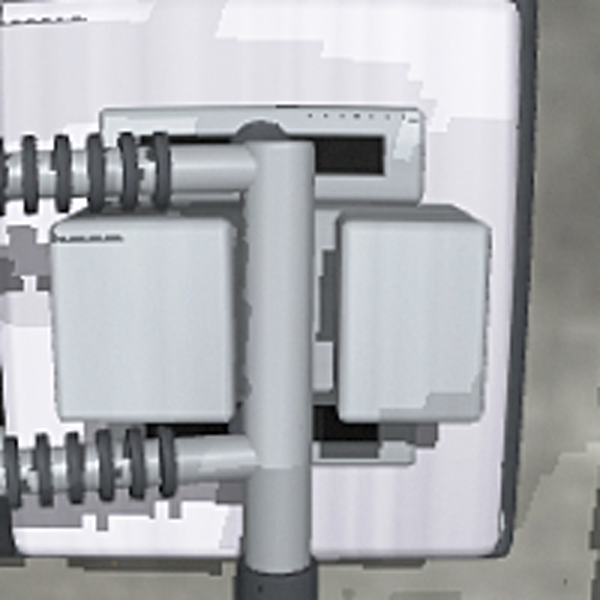

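```bash
python3 -m inch '[{"delta_pos":[0,0,0.5],"twist":[0,0,0],"jaw":0},{"delta_pos":[0,0,0.5],"twist":[0,0,0],"jaw":0},{"delta_pos":[0,0,0.5],"twist":[0,0,0],"jaw":0},{"delta_pos":[0,0,0.5],"twist":[0,0,0],"jaw":0}]';python3 -m inch '[{"delta_pos":[0,0,0.5],"twist":[0,0,0],"jaw":0},{"delta_pos":[0,0,0.5],"twist":[0,0,0],"jaw":0},{"delta_pos":[0,0,0.5],"twist":[0,0,0],"jaw":0}]'
```

```text
time: 7.1
tool_pos: [0.6101, -0.0965, 0.0688]
tcp_rot: [3.141, -0.0, 1.599]
wrist_force: [-3.9, 1.7, 3.2]
width: 0.0079
time: 7.4
tool_pos: [0.6101, -0.0965, 0.0683]
tcp_rot: [3.141, 0.0, 1.599]
wrist_force: [-2.7, 1.2, 3.9]
width: 0.0077
```

```bash
python3 -m inch '[{"delta_pos":[0,-1,0],"twist":[0,0,0],"jaw":0},{"delta_pos":[0,-2,0],"twist":[0,0,0],"jaw":0},{"delta_pos":[0,-3,0],"twist":[0,0,0],"jaw":0},{"delta_pos":[0,-4,0],"twist":[0,0,0],"jaw":0},{"delta_pos":[0,-4,0],"twist":[0,0,0],"jaw":0},{"delta_pos":[0,-4,0],"twist":[0,0,0],"jaw":0}]';python3 -m inch '[{"delta_pos":[0,-1,0],"twist":[0,0,0],"jaw":0},{"delta_pos":[0,-2,0],"twist":[0,0,0],"jaw":0},{"delta_pos":[0,-2,0],"twist":[0,0,0],"jaw":0}]'
```

```text
time: 8.0
tool_pos: [0.6063, -0.0968, 0.0683]
tcp_rot: [3.141, 0.0, 1.599]
wrist_force: [3.7, -0.9, -0.5]
width: 0.0075
time: 8.3
tool_pos: [0.6033, -0.0967, 0.0678]
tcp_rot: [-3.14, -0.0, 1.599]
wrist_force: [2.8, -3.0, -2.9]
width: 0.0077
```

```bash
python3 -m inch '[{"delta_pos":[0,-0.7,0],"twist":[0,0,0],"jaw":0},{"delta_pos":[0,-1,0],"twist":[0,0,0],"jaw":0},{"delta_pos":[0,-1,0],"twist":[0,0,0],"jaw":0},{"delta_pos":[0,-1,0],"twist":[0,0,0],"jaw":0}]';python3 - <<'E'
from h import *
print(snap("wrist","w8"))
im=cv2.imread("pics/w8.png")[90:290,230:430]; cv2.imwrite("pics/w8z.png",cv2.resize(im,None,fx=3,fy=3,interpolation=cv2.INTER_CUBIC))
E
```

```text
time: 8.7
tool_pos: [0.6031, -0.0969, 0.0681]
tcp_rot: [3.141, 0.0, 1.599]
wrist_force: [7.4, -1.2, -7.7]
width: 0.0078
(array([ 0.60309235, -0.09691058,  0.0681021 ]), array([3.14132190e+00, 4.26765622e-04, 1.59895576e+00]))
```

View pics/w8z.png

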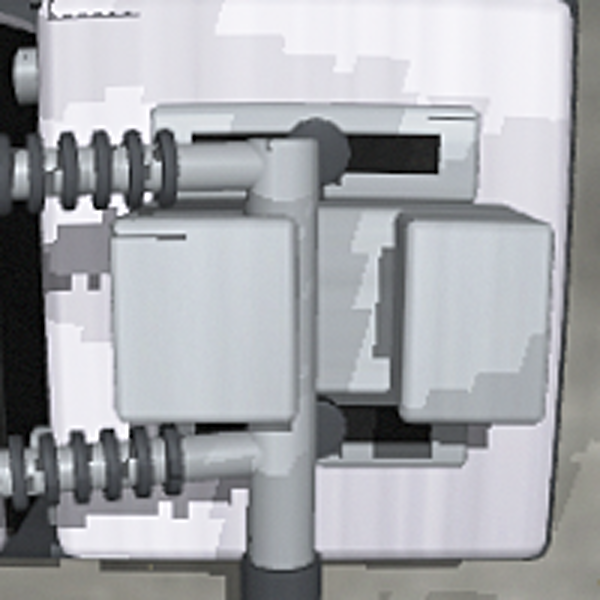

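```bash
python3 -m inch '[{"delta_pos":[0,0,0],"twist":[0,0,0],"jaw":14},{"delta_pos":[0,0,0],"twist":[0,0,0],"jaw":25},{"delta_pos":[0,0,0],"twist":[0,0,0],"jaw":40},{"delta_pos":[0,0,0],"twist":[0,0,0],"jaw":40},{"delta_pos":[0,0,-15],"twist":[0,0,0],"jaw":40},{"delta_pos":[0,0,-40],"twist":[0,0,0],"jaw":40},{"delta_pos":[0,0,-80],"twist":[0,0,0],"jaw":85},{"delta_pos":[0,0,-120],"twist":[0,0,0],"jaw":85}]';python3 - <<'E'
from h import *
print(snap("wrist","w9")); snap("scene","s9")
a=cv2.imread("pics/s9.png")[150:350,200:440];cv2.imwrite("pics/s9z.png",cv2.resize(a,None,fx=3,fy=3))
E
```

```text
time: 9.55
tool_pos: [0.6024, -0.0967, 0.1903]
tcp_rot: [-3.141, -0.0, 1.599]
wrist_force: [1.6, -1.1, 0.2]
width: 0.0679
(array([ 0.60241801, -0.09668084,  0.19027146]), array([-3.14067904e+00, -9.27008570e-05,  1.59880752e+00]))
```

View pics/w9.png

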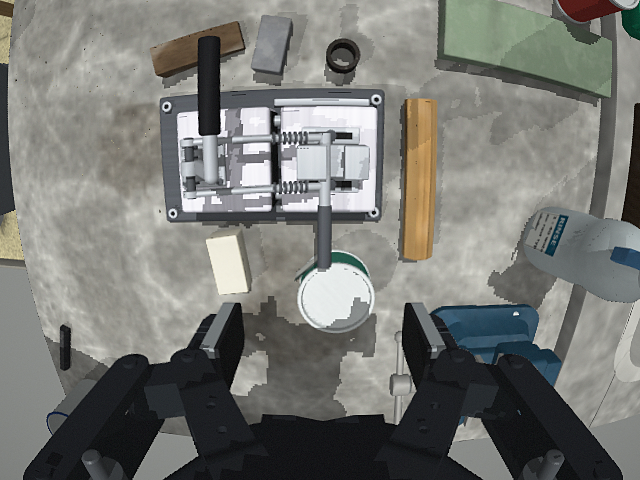

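View pics/s9z.png

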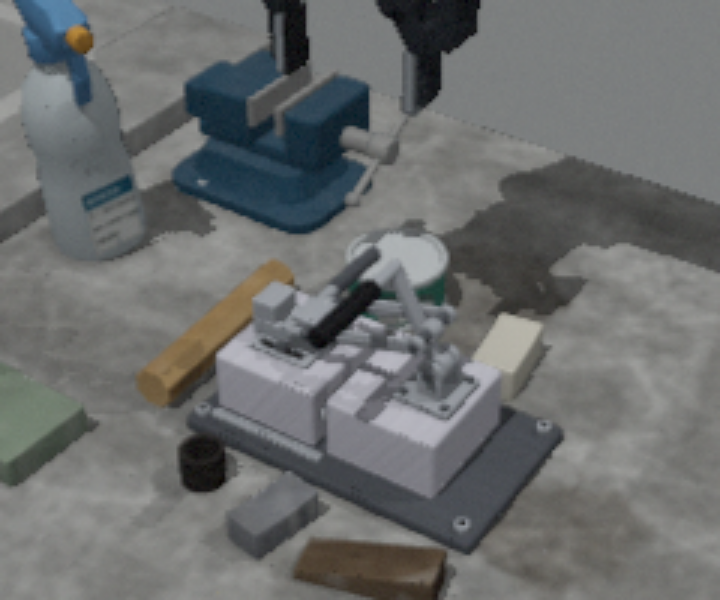

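Run:
```python
from h import *
s=(np.array([0.60242,-0.09668,0.19027]),np.array([-3.14068,0,1.5988]))
f=lambda x,y:ray("scene",200+x/3,150+y/3)
print(tri([f(317,335),wray(s,208.5,40)]),tri([f(379,291),wray(s,209.5,132)]))
for nm,p in [("clawgin",(324,205)),("clawgout",(323,268)),("rod",(327,140))]: print(nm,wplane(s,*p,.066).round(4))
print(tri([f(372,255),wray(s,323.5,266)]))
for z in (.115,.12,.125): print(z,wplane(s,209,86,z))
```

```text
(array([0.5402234 , 0.02874107, 0.12488811]), [np.float64(0.0006574471750558103), np.float64(0.0006574471750558169)]) (array([ 0.53930387, -0.02127524,  0.12103914]), [np.float64(0.0010522516813364303), np.float64(0.001052251681336362)])
clawgin [ 0.6016 -0.0703  0.066 ]
clawgout [ 0.6023 -0.1159  0.066 ]
rod [ 0.6023 -0.0264  0.066 ]
(array([ 0.60371805, -0.11312004,  0.06586086]), [np.float64(0.0016429039976732056), np.float64(0.0016429039976733769)])
0.115 [0.53774797 0.00470767 0.115     ]
0.12 [0.5393053  0.00410895 0.12      ]
0.125 [0.54086263 0.00351023 0.125     ]
```

```bash
python3 -c "
from h import *
print(delta([.540,.005,.19],1.594));print(delta([.540,.005,.1265],1.594))"
python3 -m inch '[{"delta_pos":[25,-15,0],"twist":[0,0,0],"jaw":85},{"delta_pos":[50,-30,0],"twist":[0,0,0],"jaw":85},{"delta_pos":[75,-45,0],"twist":[0,0,0],"jaw":85},{"delta_pos":[100,-60,0],"twist":[0,0,0],"jaw":85},{"delta_pos":[103,-60,20],"twist":[0,0,0],"jaw":85},{"delta_pos":[103,-60,40],"twist":[0,0,0],"jaw":85},{"delta_pos":[103,-60,55],"twist":[0,0,0],"jaw":85},{"delta_pos":[103,-60,55],"twist":[0,0,0],"jaw":85}]';python3 -m inch '[{"delta_pos":[0,0,0],"twist":[0,0,0],"jaw":85},{"delta_pos":[0,0,0],"twist":[0,0,0],"jaw":85},{"delta_pos":[0,0,0],"twist":[0,0,0],"jaw":85}]'
python3 - <<'E'
from h import *
print(snap("wrist","w10")); snap("scene","s10")
print(delta([.540,.005,.1265],1.594))
a=cv2.imread("pics/s10.png")[150:350,200:440];cv2.imwrite("pics/s10z.png",cv2.resize(a,None,fx=3,fy=3))
E
```

```text
(array([104.8, -63.6,   4.1]), array([0.63, 0.12, 0.28]))
(array([104.9, -64.3,  67.6]), array([0.63, 0.12, 0.28]))
time: 10.45
tool_pos: [0.5386, 0.0048, 0.1321]
tcp_rot: [-3.138, -0.0, 1.599]
wrist_force: [0.1, -0.2, 0.1]
width: 0.085
time: 10.75
tool_pos: [0.5407, 0.0045, 0.1342]
tcp_rot: [3.14, -0.0, 1.599]
wrist_force: [0.1, 0.2, -0.6]
width: 0.085
(array([0.54066746, 0.00451085, 0.13421577]), array([ 3.13999801e+00, -1.18795235e-04,  1.59900475e+00]))
(array([ 0.4, -0.5,  7.5]), array([ 0.07, -0.01,  0.29]))
```

View pics/w10.png

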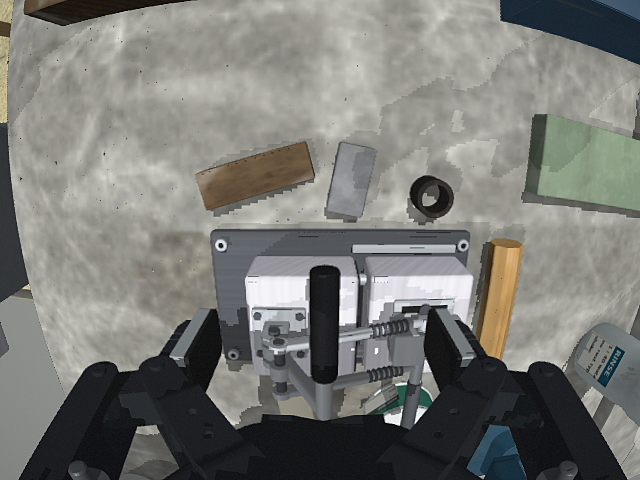

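View pics/s10z.png

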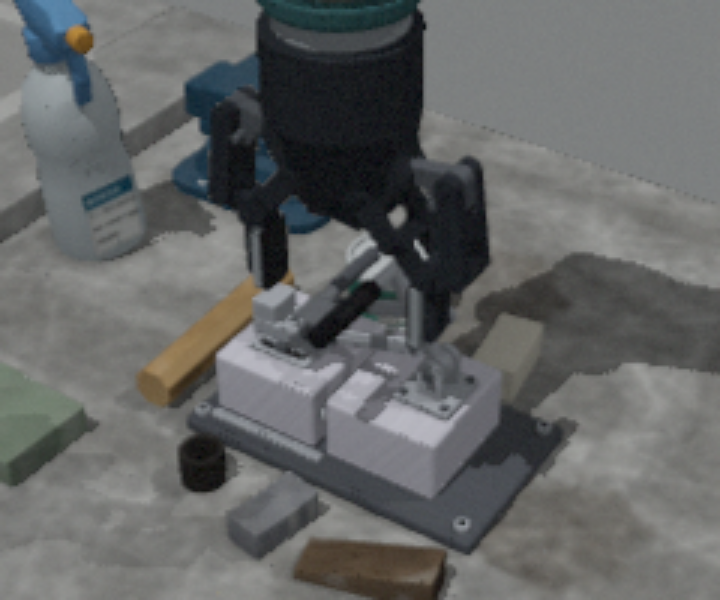

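```bash
python3 -m inch '[{"delta_pos":[1,0,5],"twist":[0,0,0],"jaw":60},{"delta_pos":[1,0,8],"twist":[0,0,0],"jaw":40},{"delta_pos":[1,0,8],"twist":[0,0,0],"jaw":20},{"delta_pos":[1,0,8],"twist":[0,0,0],"jaw":0},{"delta_pos":[1,0,8],"twist":[0,0,0],"jaw":0},{"delta_pos":[1,0,8],"twist":[0,0,0],"jaw":0},{"delta_pos":[1,0,8],"twist":[0,0,0],"jaw":0}]'
python3 - <<'E'
from h import *
print(snap("wrist","w11"))
E
```

```text
time: 11.55
tool_pos: [0.5409, 0.0055, 0.1256]
tcp_rot: [3.14, 0.0, 1.599]
wrist_force: [2.8, -0.4, 0.0]
width: 0.0102
(array([0.54094422, 0.00550196, 0.12555136]), array([3.13976497e+00, 2.72729573e-04, 1.59914391e+00]))
```

View pics/w11.png

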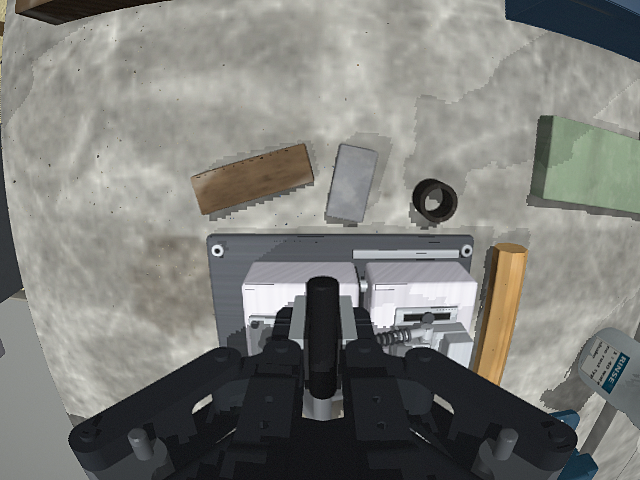

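```bash
python3 -m inch '[{"delta_pos":[0,-4,-2],"twist":[0,0,0],"jaw":0},{"delta_pos":[0,-7.5,-3.3],"twist":[0,0,0],"jaw":0},{"delta_pos":[0,-12.5,-4.8],"twist":[0,0,0],"jaw":0},{"delta_pos":[0,-17.6,-6],"twist":[0,0,0],"jaw":0},{"delta_pos":[0,-22.8,-6.6],"twist":[0,0,0],"jaw":0},{"delta_pos":[0,-28,-6.9],"twist":[0,0,0],"jaw":0},{"delta_pos":[0,-28,-6.9],"twist":[0,0,0],"jaw":0},{"delta_pos":[0,-28,-6.9],"twist":[0,0,0],"jaw":0}]'
python3 - <<'E'
from h import *
snap("scene","s12");snap("top","t12")
a=cv2.imread("pics/s12.png")[170:330,240:420];cv2.imwrite("pics/s12z.png",cv2.resize(a,None,fx=3.7,fy=3.7,interpolation=cv2.INTER_CUBIC))
E
```

```text
time: 12.4
tool_pos: [0.517, 0.005, 0.1344]
tcp_rot: [3.13, 0.0, 1.599]
wrist_force: [8.8, 1.0, 7.0]
width: 0.0098
```

View pics/s12z.png

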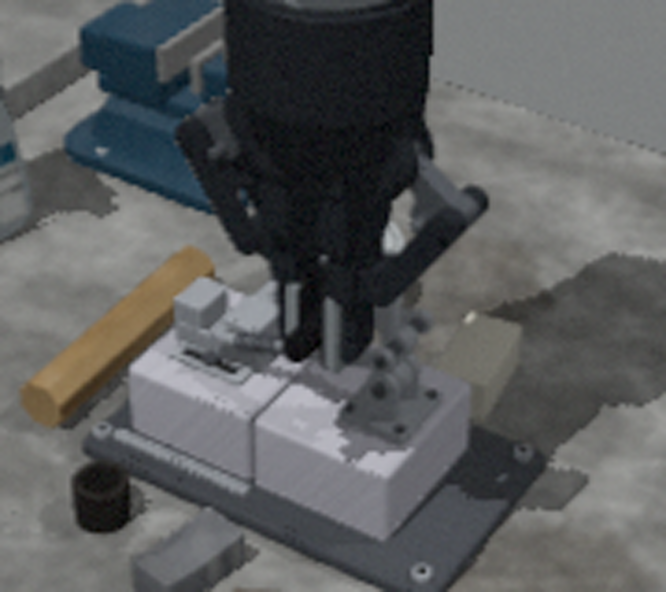

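```bash
python3 -m inch '[{"delta_pos":[0,-5.2,0.2],"twist":[0,0,0],"jaw":0},{"delta_pos":[0,-10.4,0.9],"twist":[0,0,0],"jaw":0},{"delta_pos":[0,-15.5,2],"twist":[0,0,0],"jaw":0},{"delta_pos":[0,-20.5,3.6],"twist":[0,0,0],"jaw":0},{"delta_pos":[0,-25.4,5.6],"twist":[0,0,0],"jaw":0},{"delta_pos":[0,-30,8],"twist":[0,0,0],"jaw":0},{"delta_pos":[0,-30,8],"twist":[0,0,0],"jaw":0}]'
```

```text
time: 13.2
tool_pos: [0.486, 0.0043, 0.1267]
tcp_rot: [3.132, -0.0, 1.599]
wrist_force: [2.8, 1.9, 15.2]
width: 0.0101
```

```bash
python3 -m inch '[{"delta_pos":[0,-4.4,3],"twist":[0,0,0],"jaw":0},{"delta_pos":[0,-8.6,6],"twist":[0,0,0],"jaw":0},{"delta_pos":[0,-12.5,9.5],"twist":[0,0,0],"jaw":0},{"delta_pos":[0,-16,13.4],"twist":[0,0,0],"jaw":0},{"delta_pos":[0,-19.2,17.5],"twist":[0,0,0],"jaw":0},{"delta_pos":[0,-22,22],"twist":[0,0,0],"jaw":0},{"delta_pos":[0,-22,22],"twist":[0,0,0],"jaw":0}]'
```

```text
time: 13.9
tool_pos: [0.4624, 0.0033, 0.1029]
tcp_rot: [3.136, 0.0, 1.599]
wrist_force: [4.2, 0.6, 4.8]
width: 0.0102
```

```bash
python3 -m inch '[{"delta_pos":[0,-2.4,4.6],"twist":[0,0,0],"jaw":0},{"delta_pos":[0,-4.4,9.5],"twist":[0,0,0],"jaw":0},{"delta_pos":[0,-5.9,14.5],"twist":[0,0,0],"jaw":0},{"delta_pos":[0,-7.1,19.6],"twist":[0,0,0],"jaw":0},{"delta_pos":[0,-7.6,24],"twist":[0,0,0],"jaw":0},{"delta_pos":[0,-7.6,26],"twist":[0,0,0],"jaw":0},{"delta_pos":[0,-7.6,26],"twist":[0,0,0],"jaw":0}]'
```

```text
time: 14.6
tool_pos: [0.4531, 0.0031, 0.0756]
tcp_rot: [3.141, 0.0, 1.6]
wrist_force: [7.0, 0.0, -8.0]
width: 0.0098
```

```bash
python3 -m inch '[{"delta_pos":[0,0.5,2],"twist":[0,0,0],"jaw":0},{"delta_pos":[0,1,4],"twist":[0,0,0],"jaw":0},{"delta_pos":[0,1,5],"twist":[0,0,0],"jaw":0},{"delta_pos":[0,1,6],"twist":[0,0,0],"jaw":0},{"delta_pos":[0,1,6],"twist":[0,0,0],"jaw":0},{"delta_pos":[0,1,6],"twist":[0,0,0],"jaw":0}]'
```

```text
time: 15.2
tool_pos: [0.4528, 0.0032, 0.0701]
tcp_rot: [-3.14, -0.0, 1.599]
wrist_force: [1.3, 0.4, -2.5]
width: 0.0095
```

```bash
python3 -m inch '[{"delta_pos":[0,0,2],"twist":[0,0,0],"jaw":0},{"delta_pos":[0,0,3],"twist":[0,0,0],"jaw":0},{"delta_pos":[0,0,3],"twist":[0,0,0],"jaw":0},{"delta_pos":[0,0,3],"twist":[0,0,0],"jaw":0},{"delta_pos":[0,0,3],"twist":[0,0,0],"jaw":0}]'
```

```text
time: 15.7
tool_pos: [0.4528, 0.0032, 0.0672]
tcp_rot: [-3.14, -0.0, 1.599]
wrist_force: [-2.2, 0.6, 3.1]
width: 0.0098
```

```bash
python3 -m inch '[{"delta_pos":[0,0,0],"twist":[0,0,0],"jaw":14},{"delta_pos":[0,0,0],"twist":[0,0,0],"jaw":22},{"delta_pos":[0,0,0],"twist":[0,0,0],"jaw":30},{"delta_pos":[0,0,-10],"twist":[0,0,0],"jaw":30},{"delta_pos":[0,0,-30],"twist":[0,0,0],"jaw":30},{"delta_pos":[0,0,-60],"twist":[0,0,0],"jaw":40},{"delta_pos":[0,0,-100],"twist":[0,0,0],"jaw":40},{"delta_pos":[0,0,-140],"twist":[0,0,0],"jaw":40}]'
python3 - <<'E'
from h import *
print(snap("wrist","w13"))
snap("scene","s13");snap("top","t13")
a=cv2.imread("pics/s13.png")[170:330,240:420];cv2.imwrite("pics/s13z.png",cv2.resize(a,None,fx=3.7,fy=3.7,interpolation=cv2.INTER_CUBIC))
E
```

```text
time: 16.5
tool_pos: [0.453, 0.003, 0.209]
tcp_rot: [-3.141, 0.0, 1.599]
wrist_force: [1.3, 1.2, 0.2]
width: 0.04
(array([0.45295337, 0.00299524, 0.20903531]), array([-3.14084157e+00,  7.46525942e-05,  1.59858352e+00]))
```

View pics/s13z.png

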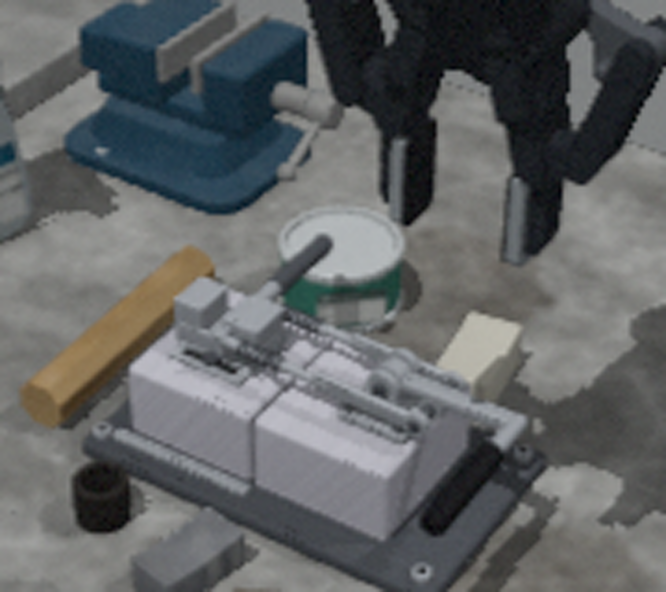

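View pics/w13.png

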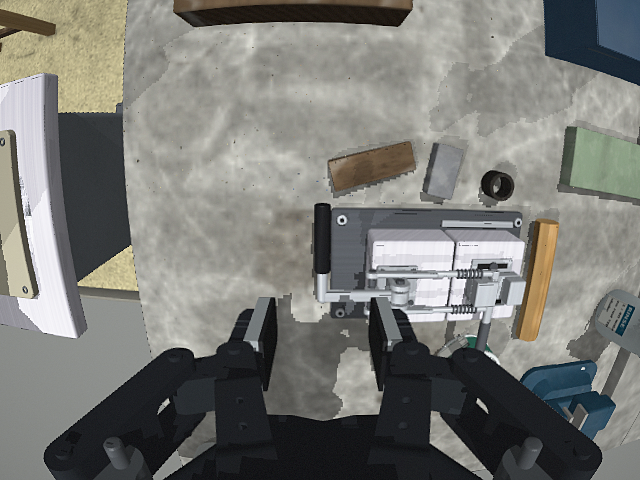

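Run:
```python
from h import *
s=(np.array([0.45295,0.0030,0.20904]),np.array([-3.14084,0,1.59858]))
a=cv2.imread("pics/w13.png")[190:350,300:540];cv2.imwrite("pics/w13z.png",cv2.resize(a,None,fx=3.3,fy=3.3,interpolation=cv2.INTER_CUBIC))
f=lambda x,y:ray("scene",240+x/3.7,170+y/3.7)
print(tri([f(436,522),wray(s,322,206)]),tri([f(489,457),wray(s,322.5,272)]))
a=cv2.imread("pics/t13.png")[180:310,240:370];cv2.imwrite("pics/t13z.png",cv2.resize(a,None,fx=4.6,fy=4.6,interpolation=cv2.INTER_CUBIC))
```

```text
(array([0.45091427, 0.02563887, 0.07034088]), [np.float64(2.048469253638272e-05), np.float64(2.048469253619867e-05)]) (array([ 0.45413586, -0.02577027,  0.06554801]), [np.float64(0.0018311882579873004), np.float64(0.0018311882579872755)])
```

View pics/w13z.png

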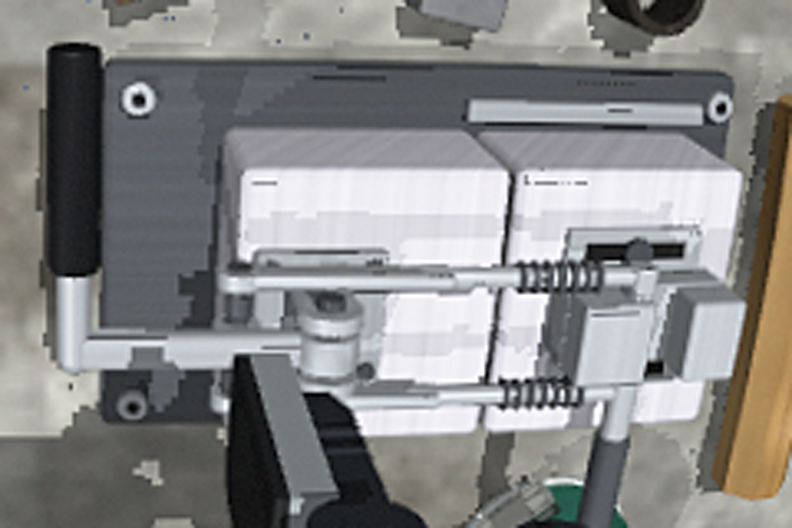

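View pics/t13z.png

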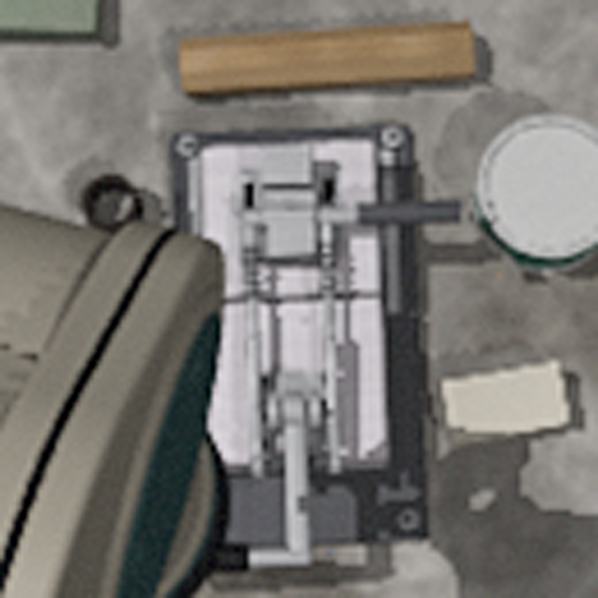

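```bash
python3 -c "
from workcell import r
print(r.get_state()['wrist_force'],r.finish_job())"
```

```text
the job is handed in; nothing more can be done
[-0.10497677  0.66272755 -0.00965122] None
```

The mould box is latched shut and the job is handed in, at about 16.6 s of the 67 s allowed. No verdict came back, so success rests on my own last checks.

**What I did:**
- I pinched the claw's side grip and brought the rod over the slot, which I found by eye at about world x 0.608.
- I lowered the rod to about 66 mm, drew it roughly 7 mm under the lip, and let go.
- I then pinched the lever grip and swung it from about 2.04 rad over dead centre to home. The wrist force was about 15 N at most in the readings, taken at the end of each move.

**Last checks:**
- **Lever:** the grip measured about 68 mm high with ±2 mm uncertainty. Level with the pivot would be 70 mm, so it reads as home, and just before that the grip was pulled downward by 8 N. One thing did not agree. When I pressed the last 3 mm the tool kept going down against only 3 N, so the fingers may have slid on the grip, and I did not feel a clear end stop.
- **Claw:** the pictures show the rod under the lip, with the rails pulling on it. I had no direct reading of the pull on the keeper.
- **Halves:** the gap between them is down to a thin line, about 1 mm judged by eye, not measured.
- **Surroundings:** none of the bystanders looks moved in the pictures, and the robot is clear.

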